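Slide a tall ring magazine into the gauge's loading dock until it latches

ROBOT

A 6-joint arm with a two-finger parallel gripper is mounted at the origin on the work surface. World frame = base frame: x ahead of the robot, y to its left, z up, the work surface at z = 0. Lengths are in mm, angles in degrees, forces in N, time in s.
With the tool pointing down it reaches from about 300 to 850 mm from the base axis. Payload 4.2 kg.
Tool frame: the origin (TCP) lies midway between the tips of the shut fingers; the grasp point (between the pads) lies 19 mm behind it (env.hold_point_z is the z of the grasp point in the tool frame, in mm); z points along the fingers, y is the direction in which the jaws open and shut (so a half turn about z gives the same grasp; the last joint's range is limited). The gripper opens to 91 mm and grips with 3 to 60 N. Pads are 32 mm wide; open, the fingers measure 118 mm over their backs; the gripper's body (76 mm by 178 mm) begins 60 mm behind the grasp point.
Start: joints at [-70.015, 18.312, 89.639, -0, 72.044, -1.146], TCP at [207.29, -536.353, 213.976] pointing down, gripper open.
Joint ranges: [-177.97, 177.97], [-48.28, 115.42], [12.27, 149.76], [-77.06, 257.06], [2.81, 150.46], [-146.56, 146.56]. Speed limits (degrees/s): [147.25, 147.25, 180, 180, 180, 180].

INTERFACE

Orientations are given as [roll, pitch, yaw] about the fixed x, y, z axes, in that order (R = Rz(yaw) Ry(pitch) Rx(roll)).
In Python, from workcell import env, grab_frame, camera_params, spotter gives the robot as it stands. The module is installed in compiled form; this text tells all that it offers.
- The arm moves only by the shell command python3 -m jog 'ROWS' [FORCE]. ROWS is text: rows parted by semicolons, each of 7 numbers parted by spaces: the turn, a rotation vector about the world's x, y, z in units of 5 degrees (1.0 is 5 degrees), then the shift along the world's x, y, z in units of 25 mm (1.0 is 25 mm), then the opening, from 0 (shut) to 1 (fully open). A call has 1 to 5 rows; each row is the pose to reach, as a shift and turn from the pose commanded when the call began; what a row does not reach only later rows make up. A row lasts 1/8 s, in which the tool goes at most 62.5 mm and 10.7 degrees, less where a joint would pass 70% of its speed; a pose out of reach is approached as far as the arm can. A call with a gripper value outside its range is refused whole. The fingers move at their own pace and stop on an object; FORCE is the grip in N (left out, the last holds). Time passes only in rows, so rows that repeat a pose let the fingers close. It gives the time, the measured TCP pose, the force and the opening at its end, in the units of the state.
- env.state(): the state, without advancing time (a new reading comes with each control period).
- grab_frame(name): name is "side" or "top" or "wrist"; returns the picture (420x560x3 uint8, red, green, blue); there is no depth.
- camera_params(name): a dict with "K" (3x3 intrinsics, pixels), "dist" ([k1, k2, p1, p2, k3] as OpenCV has them; the pictures are not rectified), "rvec" (rotation vector, rad) and "tvec" (3), from world to camera coordinates, as OpenCV has them. Camera axes: x right, y down, z forward; pixel columns grow to the right and rows downward; lengths in mm; the calibration is good to about 2 mm. A picture is of the moment at which its call begins: read the wrist's pose just before it. camera_params takes no time and is no camera call; for the wrist camera it gives the pose at the moment of the call.
- env.job_done(): hands the job in, once; it reports no verdict.
Trained networks look in the newest picture that a camera, given by its name, has taken for a name from the list of things; names that differ only in an ending like _2 or _b are one class to them, and where a whole thing is asked for, a point or a joint stands for the part that bears it (a point fixed in the world has none). Each returns a list of dicts, best first, with "conf" (0 to 1); they miss things now and then, are a little off and sometimes report something else, mostly with a low value. They report only what shows in the picture. A call takes as long as a camera call.
- spotter.look_for(query, camera): "box" ([left, top, width, height] in pixels, round what is visible of it).
- spotter.trace(query, camera): "region" (420x560 bool, what is visible of it) and "box" ([left, top, width, height] in pixels, round what is visible of it).
The state is a dict: "time_s": time; "qpos": joint angles; "qvel": joint speeds; "effort": joint torques, N m; "ee_pos": TCP position; "ee_rot": TCP orientation; "force": force on the tool from outside, world axes, zero at the start; "torque": the same for the moment, N m; "gripper_width": finger opening in mm.
Only numpy, scipy, OpenCV 4.12 (cv2) and the standard library are available. Lean on these libraries where they do the work, as an engineer would, in place of code of your own. Each camera call takes 0.05 s, during which the arm holds its last target. There are 200 camera calls.

TASK

Slide the tall magazine of rings with the blue foot along the bench into the grey loading dock, keeping it upright and on the bench the whole way. Press it home gently until the orange spring catch snaps out behind its foot and holds it against the black sprung pad, stop there without ramming the pad to the end of its travel, then let go. Leave the other things on the bench where they are.

Things in the scene. Friction and masses are not known exactly. Their poses are not given: they have to be found in the camera images.
- magazine: Tall, tippy ring magazine, 270 mm high, 0.55 to 0.9 kg: a square blue foot 88 x 88 mm, 45 mm high, carrying a smooth round column of light-alloy rings, 84 mm across, up to a blue cap. Too wide to grip. Origin: centre of its underside, z up. Its x axis points to the foot's front face, which enters the dock first; at the start it is turned up to 15 degrees from the dock's x axis.
- magazine_push (a point): Centre of the foot's rear face, 44 mm behind the magazine's origin and 20 mm above the bench: a good place to push. Pushed well above the foot it tips, most of all once the dock resists. The column stands only 2 mm back from this face, so a gripper must lean back (about 40 degrees) for its fingertips to reach the foot without its body striking the column.
- dock: Fixed grey dock standing on the bench; no floor plate, the magazine stays on the bench. Origin: on the bench, middle of the mouth; x points inwards, y left. Two walls 36 mm high, yellow lines on top, run from x = 0 to 150 mm, 93 mm apart (2.5 mm to spare each side of the foot). Smooth wings flare 22 degrees outwards in front of the mouth, from 93 mm to 130 mm apart at x = -46 mm.
- dock_channel (a point): Point on the bench on the channel's centre line, 60 mm in from the mouth. The dark stop unit with catch and pad is clamped at a setting that differs each time and is not reported: the catch's holding face is anywhere from 10 to 38 mm in from the mouth. The magazine is latched once the foot's rear face is past it (magazine's centre then 54 to 82 mm in): home must be felt.
- catch (a joint): Orange spring catch, 10 to 34 mm above the bench, on the +y side of the channel. Value in m: 0 = out, standing 10 mm into the channel; 0.005 to 0.010 while the foot's side holds it back (2 to 4 N); it snaps back to 0 when the foot's rear has passed. A ramp on the entry side, square on the inner side. Keep fingers within 30 mm of the channel's centre line to clear it.
- pad (a joint): Black sprung pad at the channel's end, 50 mm wide, 28 mm up, met by the foot's front face. Value in m: 0 = free, growing as it is pushed in; 1.5 N at first touch plus 0.35 N per mm. The catch snaps at about 0.008; hard stop at 0.014. More than 12 N on it is too much. With friction the push needed is about 4 N on the bench, 5 to 8 N along the catch, and reaches 8 to 20 N before the snap, the more so the more the fingers bear down.
- spare_magazine: Bystander: like magazine but with a grey foot and black cap; stays where it is. Origin at the centre of its underside.
- oil_bottle: Bystander: yellow bottle with a red cap, 60 mm across, 170 mm tall, beside the dock. Origin at the centre of its underside.
- master_ring: Bystander: steel ring lying flat, 80 mm across, 25 mm high, beside the dock. Origin at the centre of its underside.
- reject_ring: Bystander: dark ring lying flat, 72 mm across, 22 mm high. Origin at the centre of its underside.
- setting_block: Bystander: steel block 60 x 40 x 30 mm. Origin at the centre of its underside.
- wrench: Bystander: wrench lying on the bench.
- pin_cup: Bystander: green cup 70 mm across, 80 mm high. Origin at the centre of its underside.

How it is judged (in metres and radians):
On the way, in this order (a step that is already met when the one before it is completed fails the run):
1. the foot's front has been slid, upright, into the mouth of the dock (x of magazine in the frame of dock between -0.035 and 0.03 m and angle between magazine's own z axis and vertical below 0.1 rad), for 0.1 s.
2. the foot rides along the catch, holding it pushed back, and has reached the pad (value of joint catch above 0.003 m and value of joint pad above 0.001 m), for 0.05 s.
At the end, for the whole second after the job is handed in: The magazine stands upright (within 3 degrees) and at rest on the bench inside the dock, centred within 6 mm in the channel and its centre more than 45 mm in from the mouth, the catch is out behind its foot (under 2 mm from fully out) and the pad is still held pushed in, by 5 to 13.5 mm (value of joint catch below 0.002 m and value of joint pad between 0.005 and 0.0135 m and x of magazine in the frame of dock above 0.045 m and y of magazine in the frame of dock between -0.006 and 0.006 m and angle between magazine's own z axis and vertical below 0.05 rad and height (world z) of magazine below 0.004 m and linear speed of magazine below 0.01 m/s); the robot touches nothing.
It fails at once if the magazine is tipped by more than 9 degrees (angle between magazine's own z axis and vertical above 0.16 rad).
It fails at once if the magazine is lifted off the bench by more than 12 mm (height (world z) of magazine above 0.012 m).
It fails at once if the pad is pressed with more than 12 N (contact force between pad and anything else above 12 N).
It fails at once if another thing on the bench is moved by more than 15 mm (distance of any of spare_magazine, oil_bottle, master_ring, reject_ring, setting_block, wrench, pin_cup from where it was at the start of the episode above 0.015 m).
It also fails if it takes over 70 s, if anything falls off the work surface, if the arm or the gripper's body presses on something with over 40 N, if the wrist force passes 120 N, or if a joint passes its speed limit or range.

## Working session

There is one attempt and no reset: what is moved stays moved. The work goes in short steps, Python scripts to look and compute and a shell command to move; the robot and the scene stay as the last step left them, time stands still between calls to the robot, and variables do not carry over. Pictures are saved under pics/ and viewed, about 8 in all and at most 12, crops included, and the job is handed in when it is done.

```bash
ls; mkdir -p pics; python3 - <<'E'
from workcell import env,grab_frame,camera_params,spotter
import cv2
for n in ("top","side"):
    im=grab_frame(n); cv2.imwrite(f"pics/{n}0.png",im[...,::-1])
    for q in ("magazine","spare_magazine","dock","catch"):
        print(n,q,[(d["box"],round(d["conf"],2)) for d in spotter.look_for(q,n)][:2])
print(env.state())
E
```

```text
pics
top magazine [([307.2, 203.8, 45.4, 39.1], 0.81), ([79.6, 156.1, 74.8, 49.3], 0.64)]
top spare_magazine [([76.9, 154.0, 75.9, 51.9], 0.69)]
top dock [([185.0, 181.5, 115.3, 65.8], 0.84)]
top catch []
side magazine [([293.2, 104.4, 49.9, 119.0], 0.7)]
side spare_magazine [([61.6, 241.1, 89.5, 115.4], 0.84)]
side dock [([175.8, 196.3, 138.0, 115.7], 0.6)]
side catch [([293.7, 107.8, 48.0, 112.0], 0.33)]
{'time_s': 0.5, 'qpos': array([-7.00175561e+01,  1.83126764e+01,  8.96433146e+01, -1.28043194e-03,
        7.20432463e+01, -1.14656753e+00]), 'qvel': array([ 0.00509617,  0.02547023,  0.01531028,  0.01770444,  0.01445183,
       -0.014243  ]), 'effort': array([-3.42117501e-04, -4.11991560e+01, -2.32039475e+01,  7.26250070e-02,
        3.85807338e-02, -2.77346112e-05]), 'ee_pos': array([ 207.25259127, -536.33394941,  213.93884763]), 'ee_rot': array([1.79999262e+02, 1.23308571e-03, 2.11294061e+01]), 'force': array([ 1.02981753, -0.75698628,  0.0400873 ]), 'torque': array([-0.0065818 ,  0.02993741, -0.04135391]), 'gripper_width': 91.27454779481621}
```

View pics/top0.png

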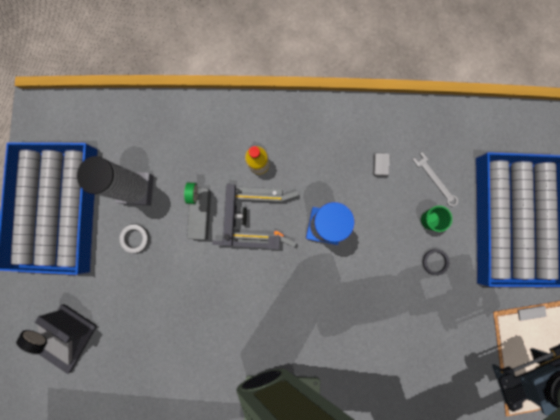

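View pics/side0.png

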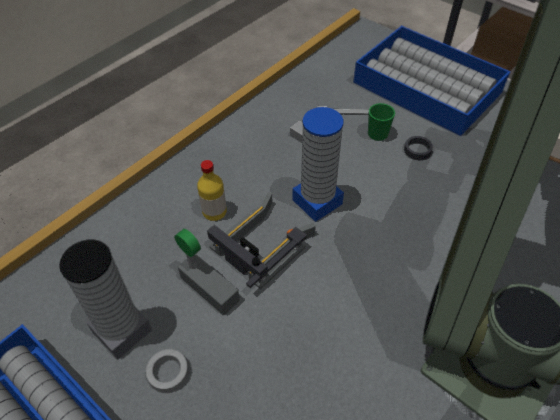

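The top picture shows the dock at px (185-300, 180-250) with its mouth to the right, and the blue magazine just outside it, cap at (333,222) and foot at about (320,225). The spare, ring, bottle and other things are clear of that. I'll calibrate and zoom in.

```bash
cat > h.py <<'E'
import numpy as np,cv2
from workcell import env,grab_frame,camera_params,spotter
def ray(cam,px,z,P=None):
    P=P or camera_params(cam); R=cv2.Rodrigues(np.array(P["rvec"],float))[0]; t=np.array(P["tvec"],float).ravel()
    u=cv2.undistortPoints(np.array(px,float).reshape(-1,1,2),np.array(P["K"],float),np.array(P["dist"],float)).reshape(-1,2)
    d=np.c_[u,np.ones(len(u))]@R; c=-R.T@t
    return c+d*((z-c[2])/d[:,2])[:,None]
def proj(cam,pts,P=None):
    P=P or camera_params(cam)
    return cv2.projectPoints(np.array(pts,float).reshape(-1,3),np.array(P["rvec"],float),np.array(P["tvec"],float),np.array(P["K"],float),np.array(P["dist"],float))[0].reshape(-1,2)
E
python3 - <<'E'
from h import *
im=cv2.imread("pics/top0.png"); s=cv2.imread("pics/side0.png")
a=cv2.resize(im[165:265,170:370],None,fx=4,fy=4,interpolation=cv2.INTER_CUBIC)
cv2.imwrite("pics/topc.png",a)
b=cv2.resize(s[95:295,165:365],None,fx=3,fy=3,interpolation=cv2.INTER_CUBIC); cv2.imwrite("pics/sidec.png",b)
print(ray("top",[(333,222)],270),ray("top",[(240,210),(300,215),(257,158),(135,238),(560,0),(0,0)],30))
R=cv2.Rodrigues(np.array(camera_params("top")["rvec"],float))[0];print(-R.T@np.array(camera_params("top")["tvec"]).ravel())
hsv=cv2.cvtColor(im,cv2.COLOR_BGR2HSV)
m=cv2.inRange(hsv,(18,80,60),(32,255,255)); m[:170]=0
for c in cv2.findContours(m,0,1)[0]:
    if cv2.contourArea(c)>8: 
        r=cv2.minAreaRect(c); print(r)
E
```

```text
[[ 520.61391789 -102.24422316  270.        ]] [[ 558.8330498   127.83671755   30.        ]
 [ 549.26553167  -37.29099954   30.        ]
 [ 704.86286671   85.66229206   30.        ]
 [ 473.45373314  418.21971755   30.        ]
 [1229.36079348 -824.40644536   30.        ]
 [1200.71239979  916.75398975   30.        ]]
[ 477.23998185   -7.0107436  1157.21377829]
((250.48635864257812, 235.7178955078125), (35.11897277832031, 2.7446446418762207), 3.5763344764709473)
((258.0030822753906, 196.94461059570312), (46.04011535644531, 2.8844408988952637), 3.1798300743103027)
```

View pics/topc.png

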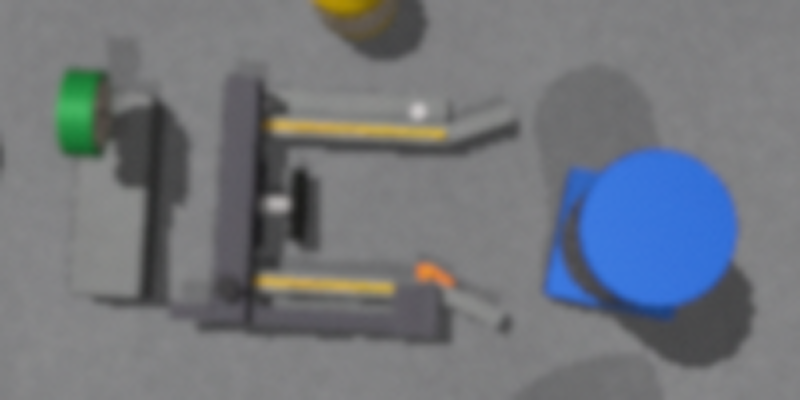

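View pics/sidec.png

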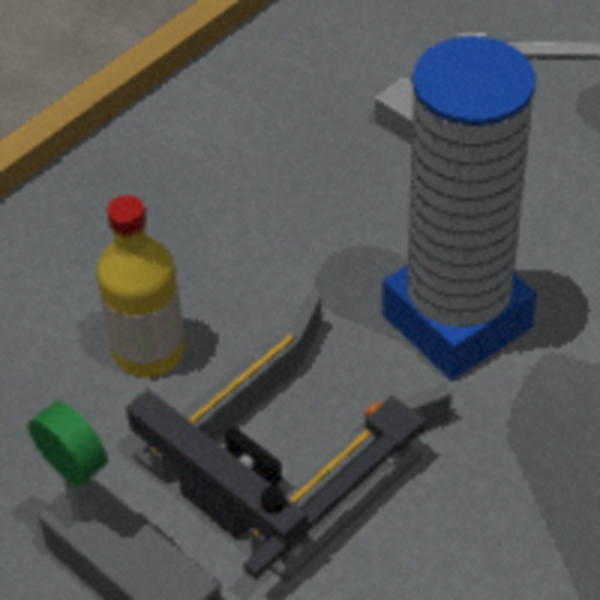

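```bash
cat >> h.py <<'E'
from scipy.optimize import minimize
def sil(cam,p,P,sc=4):
    x,y,a=p; c,s=np.cos(a),np.sin(a); m=np.zeros((420*sc,560*sc),np.uint8)
    F=[(i*44,j*44,z) for i in(-1,1) for j in(-1,1) for z in(0,45)]
    th=np.linspace(0,2*np.pi,60); C=[(42*np.cos(t),42*np.sin(t),z) for t in th for z in(45,270)]
    for S in(F,C):
        S=np.array(S); W=np.c_[x+c*S[:,0]-s*S[:,1],y+s*S[:,0]+c*S[:,1],S[:,2]]
        q=(proj(cam,W,P)+.5)*sc
        cv2.fillConvexPoly(m,cv2.convexHull(np.round(q).astype(np.int32)),255)
    return cv2.resize(m,(560,420),interpolation=cv2.INTER_AREA)/255.
def fitmag(masks,p0):
    Ps={c:camera_params(c) for c in masks}
    f=lambda p:sum(np.abs(sil(c,p,Ps[c])-masks[c]).sum() for c in masks)
    b=None
    for da in(-.15,0,.15):
        r=minimize(f,np.array(p0)+[0,0,da],method="Nelder-Mead",options=dict(initial_simplex=np.array(p0)+[0,0,da]+np.array([[0,0,0],[8,0,0],[0,8,0],[0,0,.12]]),xatol=.05,fatol=.05))
        if b is None or r.fun<b.fun:b=r
    return b.x,b.fun
E
python3 - <<'E'
from h import *
M={}
for n in("top","side"):
    grab_frame(n); t=spotter.trace("magazine",n)[0]; print(n,t["box"],t["conf"],t["region"].sum()); M[n]=t["region"].astype(float)
for k in (["top"],["side"],["top","side"]):
    x,f=fitmag({c:M[c] for c in k},[522,-100,1.5]); print(k,x[:2],np.degrees(x[2]),f)
# dock lines
tp=[(170+u/4,165+v/4) for u,v in((268,126),(447,134),(256,282),(395,290))]
sd=[(165+u/3,95+v/3) for u,v in((190,420),(291,337),(290,500),(368,432))]
for c,p in(("top",tp),("side",sd)):
    w=ray(c,p,36); print(c,w.round(1)); 
    print([np.degrees(np.arctan2(*(w[i]-w[i+1])[[1,0]])) for i in(0,2)])
print(proj("side",ray("top",[(170+658/4,165+228/4)],270)),"side crop",165+475/3,95+80/3)
E
```

```text
Traceback (most recent call last):
IndexError: list index out of range
```

```bash
cat >> h.py <<'E'
def blue(im,box,k=9):
    h=cv2.cvtColor(im,cv2.COLOR_RGB2HSV); m=cv2.inRange(h,(100,120,40),(125,255,255)); o=np.zeros_like(m)
    x,y,w,hh=box; o[y:y+hh,x:x+w]=m[y:y+hh,x:x+w]
    return cv2.morphologyEx(o,cv2.MORPH_CLOSE,cv2.getStructuringElement(2,(k,k)))/255.
E
python3 - <<'E'
from h import *
M={"top":blue(grab_frame("top"),(295,190,70,65))}
for i in range(3):
    grab_frame("side"); t=spotter.trace("magazine","side")
    if t: M["side"]=t[0]["region"].astype(float); print(t[0]["box"],t[0]["conf"]); break
for k in (["top"],["side"],["top","side"]):
    if k[-1] in M: x,f=fitmag({c:M[c] for c in k},[522,-100,1.5]); print(k,x[:2],np.degrees(x[2]),f,[M[c].sum() for c in k])
tp=[(170+u/4,165+v/4) for u,v in((268,126),(447,134),(256,282),(395,290))]
sd=[(165+u/3,95+v/3) for u,v in((190,420),(291,337),(290,500),(368,432))]
for c,p in(("top",tp),("side",sd)):
    w=ray(c,p,36); print(c,w.round(1)); 
    print([np.degrees(np.arctan2(*(w[i]-w[i+1])[[1,0]])) for i in(0,2)])
E
```

```text
[294.2, 106.1, 50.7, 113.2] 0.75
['top'] [ 521.92550484 -105.15372869] 79.63179592719702 57.733333333333334 [np.float64(1561.0)]
['side'] [ 521.86433752 -105.19812136] 81.48800790899648 118.03529411764707 [np.float64(4208.0)]
['top', 'side'] [ 521.78411827 -105.26076958] 80.66046591186011 180.9294117647059 [np.float64(1561.0), np.float64(4208.0)]
top [[595.3 136.7  36. ]
 [592.8  13.8  36. ]
 [488.4 141.1  36. ]
 [485.5  46.3  36. ]]
[np.float64(88.83967995933254), np.float64(88.27063094273119)]
side [[596.1 127.1  36. ]
 [592.2  16.8  36. ]
 [489.7 131.   36. ]
 [486.   47.3  36. ]]
[np.float64(87.95198691364776), np.float64(87.45173995665172)]
```

Both fits agree on the magazine: (522, -105), heading about 80.5°. The dock axis heads about 88.3°, with the mouth centre near (538.8, 14). The wall lines come out about 107 mm apart, which suits 14 mm walls around a 93 mm channel. Next I go behind the foot, leaning back 40°, jaws nearly shut.

```bash
cat >> h.py <<'E'
from scipy.spatial.transform import Rotation as Ro
def go(pos,head,tilt=40):
    s=env.state(); Rc=Ro.from_euler("xyz",s["ee_rot"],degrees=True)
    Rd=Ro.from_euler("xyz",[180,0,head],degrees=True)
    ax=np.array([np.sin(np.radians(head)),-np.cos(np.radians(head)),0]); Rd=Ro.from_rotvec(ax*np.radians(tilt))*Rd
    print("turn",(np.degrees((Rd*Rc.inv()).as_rotvec())/5).round(2),"shift",((np.array(pos)-s["ee_pos"])/25).round(3),"F",s["force"].round(1))
E
python3 -c "
from h import *
go([504,-210,160],80.5)"
```

```text
turn [ 6.48 -5.28 11.37] shift [11.868 13.055 -2.16 ] F [0.8 0.2 0.2]
```

```bash
python3 -m jog '6.48 -5.28 11.37 11.87 13.05 -1 0.27;6.48 -5.28 11.37 11.87 13.05 -1 0.27;6.48 -5.28 11.37 11.87 13.05 -1 0.27;6.48 -5.28 11.37 11.87 13.05 -1 0.27;6.48 -5.28 11.37 11.87 13.05 -1 0.27' 10; python3 -c "
from h import *
go([504,-210,100],80.5)"
```

```text
time_s: 1.38
ee_pos: [418.3, -304.5, 196.6]
ee_rot: [-175.7, -30.9, 64.6]
force: [-0.5, -0.5, -0.8]
gripper_width: 43.6
turn [ 1.53 -1.22  2.67] shift [ 3.427  3.78  -3.864] F [-0.5 -0.5 -0.8]
```

```bash
python3 -m jog '1.53 -1.22 2.67 3.43 3.78 -3 0.27;1.53 -1.22 2.67 3.43 3.78 -3 0.27;1.53 -1.22 2.67 3.43 3.78 -3 0.27;1.53 -1.22 2.67 3.43 3.78 -3 0.27;1.53 -1.22 2.67 3.43 3.78 -3.8 0.27'; python3 -c "
from h import *
go([504,-210,15],80.5); cv2.imwrite('pics/w1.png',grab_frame('wrist')[...,::-1]); s=env.state(); print(s['ee_pos'],s['gripper_width'])"
```

```text
time_s: 2.0
ee_pos: [503.6, -213.1, 102.9]
ee_rot: [179.9, -39.6, 80.3]
force: [0.1, 0.9, 0.3]
gripper_width: 24.8
turn [0.07 0.01 0.06] shift [ 0.017  0.123 -3.514] F [0.1 0.9 0.3]
[ 501.84521126 -212.2573399    99.49303186] 24.808909994868092
```

View pics/w1.png

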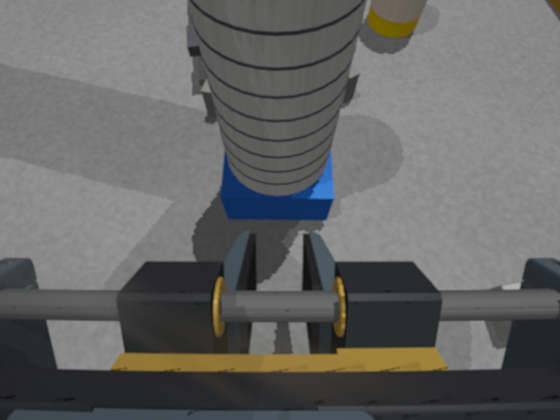

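The wrist view shows the foot's rear face square-on (px 222-332, row ~200-219), with the fingertips centred at px ~279. Now I go down and creep up to it.

```bash
python3 -m jog '0 0 0 0.05 0 -2 0.27;0 0 0 0.05 0 -3 0.27;0 0 0 0.05 0 -3.3 0.27;0 0 0 0.05 0 -3.4 0.27;0 0 0 0.05 0 -3.4 0.27'; python3 -m jog '0 0 0 0.15 0.9 0 0.27;0 0 0 0.22 1.3 0 0.27;0 0 0 0.24 1.4 0 0.27;0 0 0 0.25 1.5 0 0.27;0 0 0 0.25 1.5 0 0.27';  python3 -c "
from h import *
go([504,-210,15],80.5); cv2.imwrite('pics/w2.png',grab_frame('wrist')[150:,150:430,::-1]); s=env.state(); print(s['ee_pos'])
P=camera_params('wrist')
print(ray('wrist',[(229,219),(328,219)],0))"
```

```text
time_s: 2.68
ee_pos: [504.6, -211.8, 17.2]
ee_rot: [-179.9, -39.8, 80.2]
force: [-0.1, -0.5, 0.3]
gripper_width: 24.5
time_s: 3.3
ee_pos: [510.5, -173.6, 16.3]
ee_rot: [-179.8, -39.9, 80.1]
force: [-0.2, -0.2, -0.9]
gripper_width: 24.5
turn [ 0.02 -0.04  0.04] shift [-0.261 -1.457 -0.052] F [-0.2 -0.2 -0.9]
[ 510.55382896 -173.74367431   16.26443099]
[[ 484.49749354 -137.27655441    0.        ]
 [ 545.40565362 -147.77423572    0.        ]]
```

View pics/w2.png

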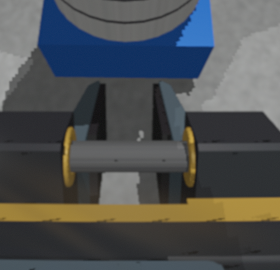

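No contact yet: the foot edge is at row ~227 and the tips are just short of it. I'll creep on along heading 80.5°.

```bash
python3 -c "
from h import *
print(ray('wrist',[(201,227),(350,227)],0))"
python3 -m jog '0 0 0 0.02 0.12 0 0.27;0 0 0 0.04 0.24 0 0.27;0 0 0 0.06 0.36 0 0.27;0 0 0 0.06 0.36 0 0.27'|grep -E 'pos|force'; python3 -m jog '0 0 0 0.02 0.1 0 0.27;0 0 0 0.03 0.2 0 0.27;0 0 0 0.03 0.2 0 0.27'|grep -E 'pos|force';
```

```text
[[ 466.76707823 -139.65894781    0.        ]
 [ 557.6256638  -155.30698154    0.        ]]
ee_pos: [511.9, -164.2, 16.3]
force: [-0.9, -0.5, -0.1]
ee_pos: [513.1, -160.1, 16.3]
force: [0.6, -3.0, -0.1]
```

Contact: -3 N at TCP y = -160, as the geometry predicts, and the wrist measurement gives heading 80.2°. Phase A pushes ~45 mm slightly towards the centre line.

```bash
python3 -m jog '0 0 0 0.03 0.15 0 0.27;0 0 0 0.08 0.33 0 0.27;0 0 0 0.13 0.52 0 0.27;0 0 0 0.18 0.71 0 0.27;0 0 0 0.22 0.88 0 0.27'|grep -E 'pos|force'; python3 -m jog '0 0 0 0.05 0.19 0 0.27;0 0 0 0.1 0.38 0 0.27;0 0 0 0.15 0.57 0 0.27;0 0 0 0.19 0.76 0 0.27;0 0 0 0.22 0.87 0 0.27'|grep -E 'pos|force|time';python3 - <<'E'
from h import *
im=grab_frame('top'); cv2.imwrite('pics/t2.png',im[...,::-1])
s=env.state();print(s['ee_pos'],s['force'])
im=grab_frame('wrist'); cv2.imwrite('pics/w3.png',im[150:,150:430,::-1])
b=blue(im,(150,150,280,120),1); ys,xs=np.nonzero(b)
e=[(x,ys[xs==x].max()) for x in range(160,420) if (xs==x).any()]; e=np.array(e); print(e[::12].tolist())
E
```

```text
ee_pos: [518.2, -137.1, 16.3]
force: [-0.7, -2.7, 0.9]
time_s: 5.48
ee_pos: [523.7, -115.4, 16.3]
force: [-0.4, -3.6, -0.6]
[ 523.7306141  -115.12730853   16.32615299] [-0.81565802 -1.85159534 -0.60101682]
[[184, 219], [196, 237], [208, 247], [220, 247], [232, 245], [244, 232], [256, 247], [268, 247], [280, 246], [292, 247], [304, 234], [316, 233], [328, 246], [340, 246], [352, 239], [364, 220]]
```

View pics/t2.png

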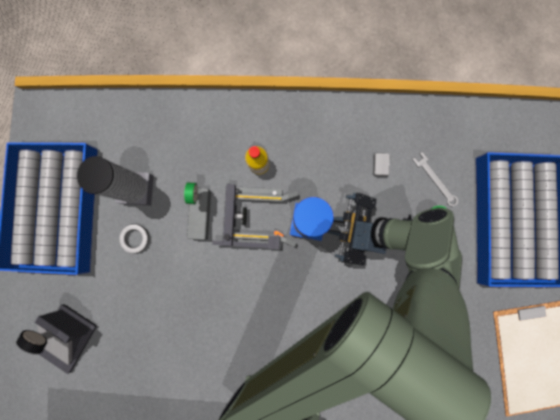

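The magazine (cap at 314,217) is entering the flare, and the arm is clear of everything else. Refit.

```bash
cat >> h.py <<'E'
D0=np.array([538.8,14.]);DH=88.3
def where(box=(270,185,75,70)):
    m=blue(grab_frame("top"),box); p0=list(ray("top",[np.argwhere(m>0).mean(0)[::-1]],150)[0,:2])+[1.5]
    x,f=fitmag({"top":m},p0); u=np.array([np.cos(np.radians(DH)),np.sin(np.radians(DH))]); d=x[:2]-D0
    print("mag",x[:2].round(1),"head",np.degrees(x[2]).round(1),"dock x,y",(d@u).round(1),(u[0]*d[1]-u[1]*d[0]).round(1),"err",f)
    w=ray("wrist",[(208,247.5),(340,246.5)],0);print("wrist head",np.degrees(np.arctan2(*(w[1]-w[0])[[1,0]]))+90)
E
python3 -c "
from h import *
where()"
```

```text
mag [532.6 -59.4] head 81.3 dock x,y -73.5 4.1 err 54.05882352941177
wrist head 80.70414367254787
```

Phase B: turn 7.5° counter-clockwise while moving on ~40 mm, to dock x≈-33, y≈0.

```bash
python3 -m jog '0 0 0.17 0.06 0.18 0 0.27;0 0 0.35 0.12 0.36 0 0.27;0 0 0.53 0.18 0.55 0 0.27;0 0 0.7 0.24 0.73 0 0.27;0 0 0.87 0.29 0.9 0 0.27'|grep -E 'pos|force|rot'; python3 -m jog '0 0 0.16 0.05 0.17 0 0.27;0 0 0.32 0.1 0.34 0 0.27;0 0 0.48 0.15 0.51 0 0.27;0 0 0.63 0.2 0.68 0 0.27'|grep -E 'pos|force|time|rot';python3 -c "
from h import *
where((255,185,80,70)); go([536,-75.5,16.3],88.3)
im=grab_frame('wrist'); cv2.imwrite('pics/w4.png',im[...,::-1])
b=blue(im,(150,150,280,120),1); ys,xs=np.nonzero(b)
e=np.array([(x,ys[xs==x].max()) for x in range(160,420) if (xs==x).any()]); print(e[::12].tolist())"
```

```text
ee_pos: [531.1, -92.9, 16.3]
ee_rot: [-179.8, -39.9, 84.5]
force: [-0.7, -3.0, 0.4]
time_s: 6.75
ee_pos: [537.6, -77.5, 16.3]
ee_rot: [-180.0, -39.7, 87.7]
force: [-0.3, -5.3, 0.1]
mag [540.9 -21. ] head 86.0 dock x,y -35.0 -3.2 err 59.91372549019608
wrist head 88.24771999009013
turn [ 0.04 -0.01  0.1 ] shift [-0.054  0.038 -0.005] F [ 1.3 -3.1 -2.1]
[[185, 216], [197, 234], [209, 244], [221, 245], [233, 244], [245, 231], [257, 246], [269, 246], [281, 247], [293, 247], [305, 234], [317, 233], [329, 248], [341, 248], [353, 241], [365, 222]]
```

View pics/w4.png

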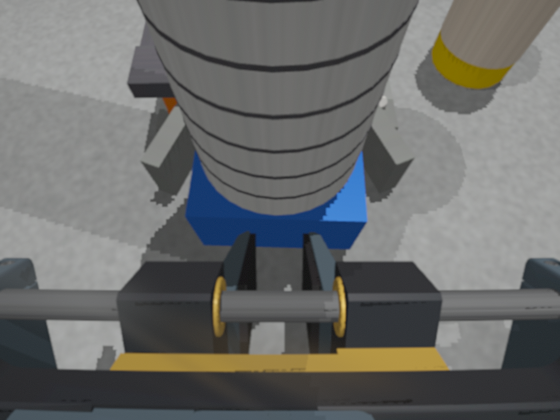

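The foot is between the wings with its front just at the mouth. It lags the tool's turn by ~2°. I'll work out the dock centre from the wing tips in this view.

```bash
python3 -c "
from h import *
print('wing tips L,R z36',ray('wrist',[(143,160),(412,160)],36).round(1).tolist())
w=ray('wrist',[(208,245),(341,249)],0);print(np.degrees(np.arctan2(*(w[1]-w[0])[[1,0]]))+90)
print('foot rear top L,R z45',ray('wrist',[(188,216),(366,223)],45).round(1).tolist())
print('foot rear bottom L,R',ray('wrist',[(205,244.5),(350,248.5)],0).round(1).tolist())
e=lambda x,y:D0+np.array([[np.cos(np.radians(DH)),-np.sin(np.radians(DH))],[np.sin(np.radians(DH)),np.cos(np.radians(DH))]])@[x,y]
print('expected tips (inner)',e(-46,65),e(-46,-65))
for c in ('top','side'):print(c)
"
```

```text
wing tips L,R z36 [[462.8, -21.0, 36.0], [612.4, -27.0, 36.0]]
85.9650551617552
foot rear top L,R z45 [[492.8, -59.8, 45.0], [578.7, -66.8, 45.0]]
foot rear bottom L,R [[492.2, -59.7, 0.0], [579.6, -65.6, 0.0]]
expected tips (inner) [472.46396186 -30.0514477 ] [602.40674368 -33.90805943]
top
side
```

Wing tips put the centre line where I had it, with the mouth about 2-3 mm deeper (y≈16.5). The foot is ~2 mm right and ~2° clockwise, resting on the right wing, which will straighten it. I push on along the axis, gently, nudging the tool left.

```bash
python3 -m jog '0 0 0.05 -0.02 0.12 0 0.27;0 0 0.1 -0.04 0.24 0 0.27;0 0 0.12 -0.05 0.36 0 0.27;0 0 0.12 -0.05 0.48 0 0.27;0 0 0.12 -0.05 0.6 0 0.27'|grep -E 'pos|force|rot'; python3 -m jog '0 0 0 0 0.12 0 0.27;0 0 0 0.01 0.24 0 0.27;0 0 0 0.01 0.36 0 0.27;0 0 0 0.01 0.48 0 0.27'|grep -E 'pos|force|time|rot';python3 -c "
from h import *
where((245,185,90,70))
im=grab_frame('wrist'); cv2.imwrite('pics/w5.png',im[...,::-1])
b=blue(im,(150,150,280,120),1); ys,xs=np.nonzero(b)
e=np.array([(x,ys[xs==x].max()) for x in range(160,420) if (xs==x).any()]); print(e[::12].tolist())"
```

```text
ee_pos: [535.4, -61.8, 16.3]
ee_rot: [-179.8, -39.8, 88.2]
force: [1.2, -6.0, 0.0]
time_s: 7.98
ee_pos: [535.9, -49.8, 16.3]
ee_rot: [-179.9, -39.8, 88.2]
force: [1.7, -4.8, 0.5]
mag [540.5   7.2] head 84.5 dock x,y -6.8 -1.9 err 60.599999999999994
wrist head 88.75774703243086
[[186, 212], [198, 231], [210, 241], [222, 242], [234, 242], [246, 231], [258, 244], [270, 245], [282, 246], [294, 247], [306, 233], [318, 234], [330, 249], [342, 250], [354, 242], [366, 223]]
```

The foot is turning slightly clockwise (≈84.7°) because my left nudge dragged its rear. I'll correct that by moving the tool right and leading with the right finger.

```bash
python3 -m jog '0 0 0.2 0.08 0 0 0.27;0 0 0.4 0.16 0.05 0 0.27;0 0 0.5 0.24 0.13 0 0.27;0 0 0.5 0.28 0.22 0 0.27;0 0 0.5 0.28 0.32 0 0.27'|grep -E 'pos|force|rot'; python3 -c "
from h import *
where((240,185,95,70))
im=grab_frame('wrist'); cv2.imwrite('pics/w6.png',im[...,::-1])
b=blue(im,(150,150,280,120),1); ys,xs=np.nonzero(b)
e=np.array([(x,ys[xs==x].max()) for x in range(160,420) if (xs==x).any()]); print(e[::12].tolist())
k=e[(e[:,1]>238)]; w=ray('wrist',[tuple(k[2]+[0,.5]),tuple(k[-3]+[0,.5])],0);print(w,np.degrees(np.arctan2(*(w[1]-w[0])[[1,0]]))+90)"
```

```text
ee_pos: [542.6, -41.5, 16.3]
ee_rot: [-179.8, -39.8, 90.7]
force: [1.3, -5.2, 0.7]
mag [543.9  14.9] head 87.7 dock x,y 1.0 -5.1 err 61.22745098039215
wrist head 91.28959371905435
[[186, 215], [198, 234], [210, 244], [222, 245], [234, 242], [246, 231], [258, 246], [270, 246], [282, 247], [294, 247], [306, 233], [318, 233], [330, 248], [342, 248], [354, 242], [366, 224]]
[[495.39164535 -25.61825988   0.        ]
 [586.43513954 -24.93919305   0.        ]] 90.42734455971001
```

Heading is now ≈88°, and the foot rides along the right wall as it should. Turn the tool back square and slide in ~30 mm.

```bash
python3 -m jog '0 0 -0.1 0 0.1 0 0.27;0 0 -0.2 0 0.2 0 0.27;0 0 -0.3 -0.01 0.3 0 0.27;0 0 -0.4 -0.01 0.4 0 0.27;0 0 -0.4 -0.01 0.5 0 0.27'|grep -E 'pos|force|rot'; python3 -m jog '0 0 0 0 0.1 0 0.27;0 0 0 0.01 0.2 0 0.27;0 0 0 0.01 0.3 0 0.27;0 0 0 0.01 0.4 0 0.27;0 0 0 0.01 0.5 0 0.27'|grep -E 'pos|force|time|rot';python3 -c "
from h import *
where((230,185,100,70))
im=grab_frame('wrist'); cv2.imwrite('pics/w7.png',im[...,::-1])
b=blue(im,(150,150,280,120),1); ys,xs=np.nonzero(b)
e=np.array([(x,ys[xs==x].max()) for x in range(160,420) if (xs==x).any()]); print(e[::12].tolist())"
```

```text
ee_pos: [541.9, -29.0, 16.3]
ee_rot: [-179.8, -39.9, 88.7]
force: [1.8, -5.2, -0.4]
time_s: 10.05
ee_pos: [542.1, -16.2, 16.3]
ee_rot: [-179.8, -39.9, 88.7]
force: [2.8, -5.2, 0.5]
mag [543.9  40.8] head 89.2 dock x,y 26.9 -4.3 err 72.36470588235294
wrist head 89.30339655122788
[[187, 219], [199, 238], [211, 246], [223, 246], [235, 240], [247, 231], [259, 247], [271, 247], [283, 247], [295, 247], [307, 233], [319, 233], [331, 247], [343, 247], [355, 241], [367, 222]]
```

View pics/w7.png

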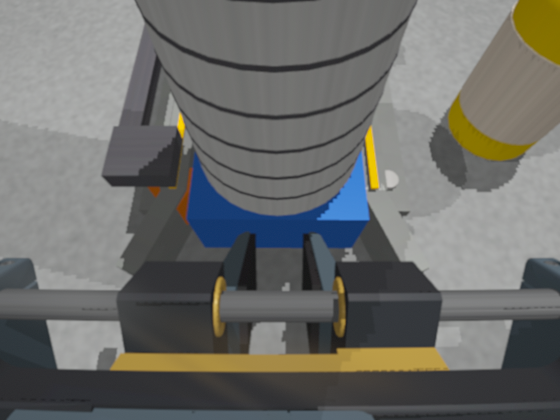

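The foot is square in the channel (rear edge level at row 247) with the orange catch at its left side (185,190). I'll estimate the catch position from the first pictures.

```bash
python3 -c "
from h import *
im=cv2.cvtColor(cv2.imread('pics/top0.png'),cv2.COLOR_BGR2HSV); m=cv2.inRange(im,(4,130,120),(14,255,255)); m[:215]=0;m[255:]=0
p=np.argwhere(m>0)[:,::-1]; w=ray('top',p,34); print(p.min(0),p.max(0),w.min(0),w.max(0))
print(ray('wrist',[(183,165),(183,217)],34,None))"
python3 -m jog '0 0 0 0 0.1 0 0.27;0 0 0 0.01 0.2 0 0.27;0 0 0 0.01 0.3 0 0.27;0 0 0 0.01 0.4 0 0.27;0 0 0 0.01 0.4 0 0.27'|grep -E 'pos|force|time|rot'
```

```text
[274 231] [282 235] [493.11853133  10.50282371  34.        ] [503.77825808  32.49815818  34.        ]
[[488.78228402  35.53873244  34.        ]
 [491.7871605    4.03141134  34.        ]]
time_s: 10.78
ee_pos: [542.1, -6.0, 16.3]
ee_rot: [-179.7, -39.9, 88.7]
force: [1.9, -2.4, -0.3]
```

The holding face should be near y≈33 (dock x≈17), so the snap should come at TCP y≈21 and pad touch near 13. Move to ~8, then press in small steps.

```bash
python3 -m jog '0 0 0 0 0.1 0 0.27;0 0 0 0.01 0.2 0 0.27;0 0 0 0.01 0.3 0 0.27;0 0 0 0.01 0.4 0 0.27;0 0 0 0.01 0.5 0 0.27'|grep -E 'pos|force'
python3 -m jog '0 0 0 0 0.04 0 0.27;0 0 0 0 0.08 0 0.27;0 0 0 0 0.12 0 0.27'|grep -E 'pos|force'
python3 -m jog '0 0 0 0 0.04 0 0.27;0 0 0 0 0.08 0 0.27'|grep -E 'pos|force'
python3 -m jog '0 0 0 0 0.04 0 0.27;0 0 0 0 0.08 0 0.27'|grep -E 'pos|force'
```

```text
ee_pos: [542.5, 6.1, 16.3]
force: [1.6, -5.2, 0.5]
ee_pos: [542.6, 9.0, 16.3]
force: [1.8, -4.0, -0.2]
ee_pos: [542.6, 11.0, 16.3]
force: [2.1, -4.5, 1.0]
ee_pos: [542.8, 12.4, 16.2]
force: [1.2, -7.6, 0.9]
```

```bash
for i in 1; do python3 -m jog '0 0 0 0 0.04 0 0.27;0 0 0 0 0.04 0 0.27'|grep -E 'pos|force'
python3 -m jog '0 0 0 0 0.04 0 0.27;0 0 0 0 0.04 0 0.27'|grep -E 'pos|force'
python3 -m jog '0 0 0 0 0.04 0 0.27;0 0 0 0 0.04 0 0.27'|grep -E 'pos|force'; done; python3 -c "
from h import *
print(env.state()['time_s'])
im=grab_frame('wrist'); cv2.imwrite('pics/w8.png',im[...,::-1])
b=blue(im,(150,150,280,120),1); ys,xs=np.nonzero(b)
e=np.array([(x,ys[xs==x].max()) for x in range(160,420) if (xs==x).any()]); print(e[::12].tolist())
where((215,180,110,75))
"
```

```text
ee_pos: [542.7, 13.4, 16.3]
force: [1.7, -6.8, 2.0]
ee_pos: [542.8, 14.3, 16.2]
force: [1.9, -6.7, 2.4]
ee_pos: [542.8, 15.2, 16.2]
force: [1.0, -8.0, 1.2]
13.025
[[186, 218], [198, 237], [210, 247], [222, 248], [234, 242], [246, 231], [258, 247], [270, 247], [282, 247], [294, 247], [306, 233], [318, 233], [330, 247], [342, 247], [354, 243], [366, 222]]
mag [544.7  72.5] head 89.3 dock x,y 58.6 -4.1 err 70.95294117647057
wrist head 89.31277362605503
```

Pad is touched at ~12 (force rising gradually), and the foot stays square. From here 1 mm at a time, watching the force and the orange pixels of the catch.

```bash
cat > o.py <<'E'
from h import *
im=cv2.cvtColor(grab_frame('wrist'),cv2.COLOR_RGB2HSV); m=cv2.inRange(im,(3,120,60),(15,255,255)); m[:,260:]=0; m[:120]=0
p=np.argwhere(m>0)[:,::-1]; s=env.state(); print('orange',len(p),p.min(0) if len(p) else '',p.max(0) if len(p) else '','y',s['ee_pos'][1].round(2),'F',s['force'].round(1))
E
python3 o.py
python3 -m jog '0 0 0 0 0.04 0 0.27;0 0 0 0 0.04 0 0.27'>/dev/null; python3 o.py
python3 -m jog '0 0 0 0 0.04 0 0.27;0 0 0 0 0.04 0 0.27'>/dev/null; python3 o.py
python3 -m jog '0 0 0 0 0.04 0 0.27;0 0 0 0 0.04 0 0.27'>/dev/null; python3 o.py
```

```text
orange 709 [144 220] [200 261] y 15.17 F [ 1.5 -8.3  1.6]
orange 697 [145 221] [200 261] y 16.07 F [ 0.7 -8.7  2.2]
orange 688 [145 223] [200 261] y 16.97 F [ 1.  -8.2  2. ]
orange 677 [144 224] [200 261] y 17.86 F [ 1.8 -9.6  2.1]
```

```bash
python3 -c "
from h import *
im=grab_frame('wrist'); cv2.imwrite('pics/w9.png',cv2.resize(im[150:290,90:290,::-1],None,fx=3,fy=3))"
```

```text
(no output)
```

View pics/w9.png

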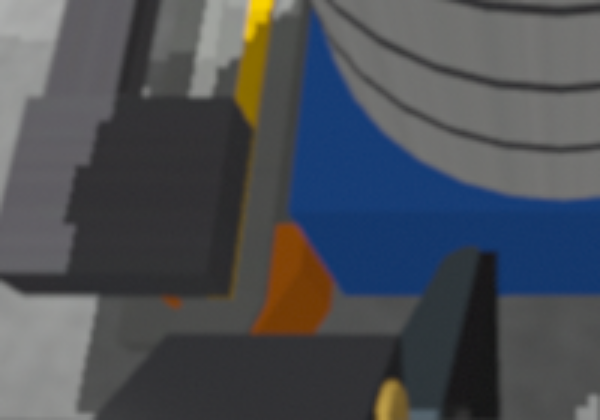

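The foot's rear left corner is at crop (290,215)-(340,293). The orange catch (275-332, 222-330) shows just behind the rear face. I need to know whether it is already out, so I'll compute both in world coordinates.

```bash
python3 -c "
from h import *
q=lambda u,v:(90+u/3,150+v/3)
print('catch far edge z34',ray('wrist',[q(278,223),q(300,224)],34).round(1).tolist())
print('catch tip z34 / z10',ray('wrist',[q(332,262)],34).round(1),ray('wrist',[q(332,282)],10).round(1))
print('foot rear left: top z45',ray('wrist',[q(291,213)],45).round(1),'bottom z0',ray('wrist',[q(341,293)],0).round(1))
print('rear edge px: z34,z10',((proj('wrist',[[498.6,30.7,34],[498.6,30.7,10]])-[90,150])*3).round(0))
print(env.state()['ee_pos'])"
```

```text
catch far edge z34 [[493.1, 33.6, 34.0], [496.9, 33.3, 34.0]]
catch tip z34 / z10 [[502.9  26.3  34. ]] [[497.5  30.7  10. ]]
foot rear left: top z45 [[498.3  30.9  45. ]] bottom z0 [[497.1  31.6   0. ]]
rear edge px: z34,z10 [[309. 238.]
 [338. 282.]]
[542.93982221  17.83677093  16.22703134]
```

Holding face y≈33.4, foot rear ≈31, so ~2.5 mm remain, as the force suggests. Continue in 0.7 mm steps.

```bash

python3 -m jog '0 0 0 0 0.04 0 0.27;0 0 0 0 0.04 0 0.27'>/dev/null; python3 o.py
python3 -m jog '0 0 0 0 0.03 0 0.27;0 0 0 0 0.03 0 0.27'>/dev/null; python3 o.py
python3 -m jog '0 0 0 0 0.03 0 0.27;0 0 0 0 0.03 0 0.27'>/dev/null; python3 o.py
```

```text
orange 669 [145 226] [200 261] y 18.75 F [ 1.1 -9.9  2.4]
orange 659 [145 227] [200 261] y 19.38 F [  0.9 -10.2   2.2]
orange 874 [177 229] [209 261] y 20.51 F [ 0.6 -9.1  2.1]
```

It snapped: the orange area jumped 659→874 and reaches inward to column 209, and the force fell. Stop and back off straight.

```bash
python3 -m jog '0 0 0 -0.01 -0.1 0 0.27;0 0 0 -0.02 -0.5 0 0.27;0 0 0 -0.04 -1.2 0 0.27;0 0 0 -0.06 -2 0 0.27;0 0 0 -0.06 -2 0 0.27'|grep -E 'pos|force|time'; python3 - <<'E'
from h import *
im=grab_frame('wrist'); a=im[60:270,150:430]
t=grab_frame('side')[130:270,190:340]
cv2.imwrite('pics/f.png',np.hstack([cv2.resize(a,(400,300)),cv2.resize(t,(321,300))])[...,::-1])
where((210,180,115,75))
E
```

```text
time_s: 15.65
ee_pos: [541.4, -30.2, 16.2]
force: [0.9, 0.1, -0.4]
mag [544.6  77.4] head 87.1 dock x,y 63.6 -3.9 err 62.90196078431373
wrist head 89.27772503310005
```

View pics/f.png

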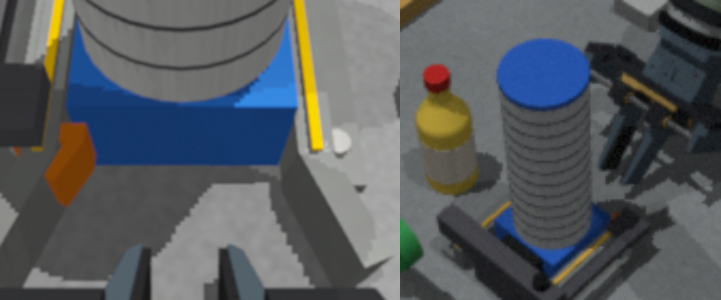

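The fingers are 50 mm clear and the force is zero. The magazine is upright, and the orange catch overlaps the rear left corner of the foot. The centre at y = 77.4 is exactly the 33.4 holding face plus 44. Hand in.

```bash
python3 -m jog '0 0 0 0 0 0 0.27;0 0 0 0 0 0 0.27'|grep -E 'time|force'; python3 -c "
from workcell import env
print(env.job_done())"
```

```text
time_s: 16.05
force: [0.3, 0.0, 0.3]
the job is handed in; nothing more can be done
None
```

The magazine is in the dock and held by the catch, and I handed the job in at about 16 s of the 70 s allowed. I pushed it by the rear of its foot with nearly closed fingers leaning back 40°. It needed turning about 8° to line up with the dock. I then pressed it home in steps of about 1 mm or less until the catch snapped.

- **Snap:** at the last step the catch's visible orange area jumped from 659 to 874 pixels and the push fell from 10.2 N to 9.1 N. The push peaked at about 10 N in my readings, and I stopped there.
- **After backing off 50 mm:** the final picture shows the catch standing behind the foot and the magazine upright. Its measured centre is 44 mm past the catch's holding face, exactly the foot's half-length, and the tool force reads about zero.
- **Reading that disagrees:** the top-camera fit puts the magazine 3.9 mm off the channel's centre line. The walls allow only 2.5 mm, so I put this down to calibration or my estimate of the dock's position; it is within the 6 mm limit either way.
- **Not measured:** I couldn't read the pad's travel directly. From about 8 mm of movement after first touch, I judge it to be around 8 mm. No contact with the other things showed in the pictures or forces, but I did not re-measure their positions at the end.

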